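# Put returned fittings back in stock at the showroom spare-parts desk

## Robot

A 6-joint arm with a two-finger parallel gripper is mounted at the origin on the work surface. World frame = base frame: x ahead of the robot, y to its left, z up, the work surface at z = 0. Lengths are in mm, angles in rad, forces in N, time in s.
With the tool pointing down it reaches from about 350 to 775 mm from the base axis. Payload 7.3 kg.
Tool frame: the origin (TCP) lies at the very end of the fingers, on their centre line; the grasp point (between the pads) lies 19 mm behind it; z points along the fingers, y is the line along which they close (so a half turn about z gives the same grasp; the last joint's range is limited). The gripper opens to 92 mm and grips with 3 to 60 N. Pads are 19 mm wide; open, the fingers measure 130 mm over their backs; the gripper's body (75 mm by 190 mm) begins 47 mm behind the grasp point.
Start: joints at [-1.477, 0.342, 1.524, -0, 1.275, -0.146], TCP at [124.714, -509.994, 203.341] pointing down, gripper open.
Joint ranges: [-2.53, 2.53], [-0.77, 2.02], [0.04, 2.7], [-1, 4.14], [0.28, 2.66], [-3.11, 3.11]. Speed limits (rad/s): [2.57, 2.57, 3.14, 3.14, 3.14, 3.14].

## Interface

Orientations are given as [roll, pitch, yaw] about the fixed x, y, z axes, in that order (R = Rz(yaw) Ry(pitch) Rx(roll)).
In Python, from plant import get_obs, vision, workorder gives the robot as it stands.
- The arm moves only by the shell command python3 -m pendant 'ROWS' [OPENING]. ROWS is a JSON object of lists of equal length, an entry for each row: "dp": the shift along the tool's x, y, z in m, a list of three; "rotation": the turn, a rotation vector about the tool's x, y, z in rad, a list of three. A call has 1 to 8 rows; each row is the pose to reach, as a shift and turn from the pose commanded when the call began, along the tool's axes at that moment; what a row does not reach only later rows make up. A row lasts 1/8 s, in which the tool goes at most 62.5 mm and 10.7 degrees, less where a joint would pass 70% of its speed; a pose out of reach is approached as far as the arm can. A call with a gripper value outside its range is refused whole. OPENING is the finger opening in m, from 0 to 0.0918, set as the call begins (- or left out, the last holds). The fingers move at their own pace and stop on an object; the grip force is fixed at half the most. Time passes only in rows, so rows that repeat a pose let the fingers close. It gives the time, the measured TCP pose, the force, the opening and the grip force at its end, in the units of the state.
- get_obs(): the state, without advancing time (a new reading comes with each control period).
- vision.capture(name): name is "side" or "top" or "wrist"; returns a dict with "pixels" (480x640x3 uint8, red, green, blue), "vfov" (degrees; the focal length in pixels is half the picture's height over the tangent of half this angle, whatever the lens; pixels are square), "cx", "cy" (the principal point, pixels), "dist" ([k1, k2, p1, p2, k3] as OpenCV has them; the pictures are not rectified), "pose" (4x4, takes a point from camera to world coordinates); the wrist camera has in their place "T_tool_cam" (4x4, takes a point from camera to tool coordinates, whose origin is the TCP and whose axes are the flange's). Camera axes: x right, y up, looking along -z (the intrinsics and any distortion apply to the point x, -y, -z); pixel columns grow to the right and rows downward; lengths in mm; the calibration is good to about 2 mm. A picture is of the moment at which its call begins: read the wrist's pose just before it. There is no depth.
- workorder.close_job(): hands the job in; it is judged then, once.
The state is a dict: "time": time; "joint_positions": joint angles; "dq": joint speeds; "tau": joint torques, N m; "tool_pos": TCP position; "tcp_rot": TCP orientation; "contact_force": force on the tool from outside, world axes, zero at the start; "moment": the same for the moment, N m; "grip_width": finger opening in mm; "finger_force": force on a finger pad.
Only numpy, scipy, OpenCV 4.12 (cv2) and the standard library are available. Lean on these libraries where they do the work, as an engineer would, in place of code of your own. Each camera call takes 0.05 s, during which the arm holds its last target. There are 200 camera calls.

## Task

Put the four returned fittings lying loose on the desk back with their own kind: the black foot, the brass handle and the steel hinge each go into the empty near half of the blue tray whose far half holds the same fitting, and the wooden knob goes into the carousel bay that holds the wooden knobs, which has to be turned out from under the clear cover into the middle of the open front, and is left there. Let each fitting rest on the floor of its place the way up it is now (foot and knob standing, handle on its two feet, hinge cup down).

Things in the scene. Friction and masses are not known exactly. Their poses are not given: they have to be found in the camera images.
- foot: Loose black plastic cabinet foot standing upright, 60 high: pad 44 across and 8 high, barrel 30 across, collar 40 across from 46 to 60 high (grip the collar). Origin at the centre of its underside, z up. 60 g nominal.
- handle: Loose brass bow handle standing on its two feet, 80 long (its x) x 12 wide (y; the feet are 16 across) x 28 high; the bar is the top 8 mm. Origin midway between the feet at their underside, z up. Grip across the bar at the middle. 70 g nominal.
- hinge: Loose steel concealed hinge lying cup down, 91 long (its x), 20 high. Round cup 35 across with a flange 40 wide (y) and 13 high centred at x = -28; straight arm 17 wide (y) from x = -17 to 45, its top at 20. Origin at the underside at mid length, z up. Grip across the arm at x = +12. 70 g nominal.
- knob: Loose beech-wood cabinet knob standing on its 26 mm foot, 30 high, mushroom shaped, widest (36 across) at 22 high. Origin at the centre of its underside, z up. 35 g nominal.
- tray_feet: Blue open tray, fixed; 170 deep (x) x 120 wide (y) x 35 high, walls and floor 4 thick; origin under its centre at desk height. A cross wall (4 thick, top at 35) at x = 0 halves it. Far half (+x, away from the robot): stock, three black feet standing, tops at 65. Near half (-x, white slip on its front wall): empty, inside 79 (x) x 112 (y), its middle at x = -43.
- tray_handles: Blue open tray, fixed; 170 deep (x) x 120 wide (y) x 35 high, walls and floor 4 thick; origin under its centre at desk height. A cross wall (4 thick, top at 35) at x = 0 halves it. Far half (+x, away from the robot): stock, three brass handles side by side, tops at 32. Near half (-x, white slip on its front wall): empty, inside 79 (x) x 112 (y), its middle at x = -43.
- tray_hinges: Blue open tray, fixed; 170 deep (x) x 120 wide (y) x 35 high, walls and floor 4 thick; origin under its centre at desk height. A cross wall (4 thick, top at 35) at x = 0 halves it. Far half (+x, away from the robot): stock, two steel hinges side by side, tops at 24. Near half (-x, white slip on its front wall): empty, inside 79 (x) x 112 (y), its middle at x = -43.
- carousel: Parts carousel, fixed foot. Origin on its vertical turning axis at desk height; open front faces -x. White turning tray 276 across, floor top at 18, rim and the four bay walls (3 thick) top at 46; hub 34 across. Clear flat cover, top at 78, radius 150, over all but the front 120 degrees (60 either side of -x); thin posts at its rim. Four quarter-round bays.
- knob_bay (a point): Middle of the floor of the carousel bay that holds wooden knobs: 78 from the axis, 18 above the desk; its -x points outward from the axis, z up. The bay spans 45 degrees either side of that line; two stock knobs, 30 high, stand in its outer corners (110 from the axis, 27 degrees either side); the middle is free.
- carousel_rotor (a joint): Angle of the carousel tray, rad, counter-clockwise from above positive: knob bay at the middle of the open front at 0 and at 6.283. Travel -3.2 to 9.5. Turned by the red bar above the cover, on the axis: 64 long, 16 wide, from 94 to 122 above the desk, lying along the knob bay's middle line (x of point knob_bay). Light friction (0.05 N m); stays where left.

How it is judged:
By the outcome, as a careful person would: the job done as asked, in the order asked, and still so for the second after the job is handed in, with the robot touching nothing.
It also fails if it takes over 134 s, if anything falls off the work surface, if the arm or the gripper's body presses on something with over 40 N, if the wrist force passes 120 N, or if a joint passes its speed limit or range.

## Working session

There is one attempt and no reset: what is moved stays moved. The work goes in short steps, Python scripts to look and compute and a shell command to move; the robot and the scene stay as the last step left them, time stands still between calls to the robot, and variables do not carry over. Pictures are saved under pics/ and viewed, at most 14 in all, crops included, and the job is handed in when it is done.

```bash
ls; mkdir -p pics; python3 - <<'E'
from plant import get_obs, vision
import cv2,numpy as np
print(get_obs())
for n in ["side","top"]:
    c=vision.capture(n); cv2.imwrite(f"pics/{n}0.png",c["pixels"][:,:,::-1]); print(n,c["vfov"],c["cx"],c["cy"],c["dist"],np.round(c["pose"],3).tolist())
    np.savez(f"{n}0.npz",**{k:np.array(v) for k,v in c.items()})
E
```

```text
pics
{'time': 0.0, 'joint_positions': array([-1.47701759e+00,  3.42693441e-01,  1.52501038e+00,  5.94214686e-06,
        1.27542939e+00, -1.45998395e-01]), 'dq': array([-3.43764202e-05,  3.39004221e-04,  9.84659326e-04,  6.93608034e-04,
       -6.08897390e-04,  4.31745430e-04]), 'tau': array([ 2.40490772e-03, -4.31228650e+01, -2.44224858e+01,  7.18606822e-02,
        5.59013046e-02, -1.27049298e-04]), 'tool_pos': array([ 124.66201317, -509.5218405 ,  202.66252116]), 'tcp_rot': array([-3.14006931e+00, -2.29742954e-04,  2.39775218e-01]), 'contact_force': array([-0.07020273,  0.5360004 ,  0.15978243]), 'moment': array([-0.03267598, -0.02556024,  0.06844804]), 'finger_force': 0.0, 'grip_width': 91.98474182168222}
side 42.70891273067004 331.0881849265326 244.57603337024386 [-0.07057819  0.          0.          0.          0.        ] [[-0.858, 0.267, -0.439, 83.173], [-0.513, -0.429, 0.743, 770.466], [0.01, 0.863, 0.505, 577.445], [0.0, 0.0, 0.0, 1.0]]
top 49.92575407082671 322.4215200098719 231.72488779552017 [-0.07671057  0.          0.          0.          0.        ] [[-0.005, 0.993, -0.121, 384.378], [-1.0, -0.004, 0.012, -24.311], [0.011, 0.121, 0.993, 1196.846], [0.0, 0.0, 0.0, 1.0]]
```

View pics/top0.png

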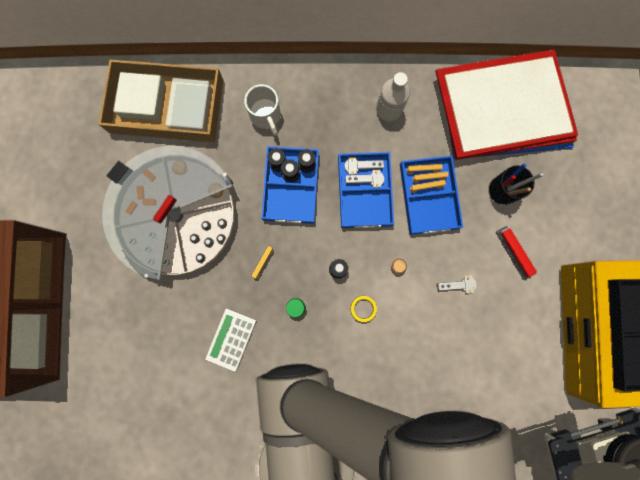

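View pics/side0.png

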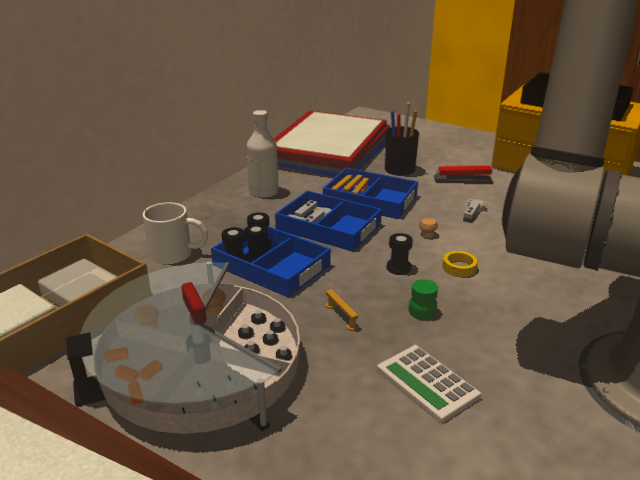

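```bash
cat > h.py <<'E'
import numpy as np,cv2
def K(c):
    f=240/np.tan(np.radians(float(c["vfov"]))/2); return np.array([[f,0,float(c["cx"])],[0,f,float(c["cy"])],[0,0,1]])
def rays(c,uv,pose=None):
    P=c["pose"] if pose is None else pose
    p=cv2.undistortPoints(np.array(uv,float).reshape(-1,1,2),K(c),np.array(c["dist"],float)).reshape(-1,2)
    d=np.c_[p[:,0],-p[:,1],-np.ones(len(p))]@P[:3,:3].T
    return P[:3,3],d
def plane(c,uv,z,pose=None):
    o,d=rays(c,uv,pose); return o+d*((z-o[2])/d[:,2])[:,None]
def proj(c,X,pose=None):
    P=c["pose"] if pose is None else pose
    q=(np.array(X,float).reshape(-1,3)-P[:3,3])@P[:3,:3]; q=q*[1,-1,-1]
    return cv2.projectPoints(q.reshape(-1,1,3),np.zeros(3),np.zeros(3),K(c),np.array(c["dist"],float))[0].reshape(-1,2)
def tri(c1,u1,c2,u2):
    o1,d1=rays(c1,u1);o2,d2=rays(c2,u2);d1=d1[0];d2=d2[0]
    s=np.linalg.lstsq(np.c_[d1,-d2],o2-o1,rcond=None)[0]
    a=o1+s[0]*d1;b=o2+s[1]*d2; return (a+b)/2,np.linalg.norm(a-b)
def ortho(c,z,x0,x1,y0,y1,s=1.,pose=None):
    h,w=int((x1-x0)*s),int((y1-y0)*s); r,k=np.mgrid[:h,:w]
    X=np.c_[(x1-r/s).ravel(),(y1-k/s).ravel(),np.full(h*w,z)]
    m=proj(c,X,pose).reshape(h,w,2).astype(np.float32)
    return cv2.remap(c["pixels"],m[...,0],m[...,1],cv2.INTER_CUBIC)[:,:,::-1]
def blobs(img,lo,hi,amin):
    m=cv2.inRange(cv2.cvtColor(img,cv2.COLOR_RGB2HSV),lo,hi)
    cs=cv2.findContours(m,cv2.RETR_EXTERNAL,cv2.CHAIN_APPROX_NONE)[0]
    return [k for k in cs if cv2.contourArea(k)>amin]
def load(n): return dict(np.load(n+"0.npz"))
E
python3 - <<'E'
from h import *
t=load("top");s=load("side")
im=ortho(t,35,420,760,-330,120,1.7); cv2.imwrite("pics/o1.png",im)
im=ortho(t,78,420,800,60,440,1.55); cv2.imwrite("pics/o2.png",im)
for n,lo,hi,z in [("blue",(105,150,60),(125,255,255),35),("red",(0,180,80),(6,255,255),122),("wood",(5,60,80),(22,255,255),28)]:
  for nm,c in (("top",t),("side",s)):
    for k in blobs(c["pixels"],lo,hi,40):
        (u,v),wh,a=cv2.minAreaRect(k); M=cv2.moments(k); uv=[M['m10']/M['m00'],M['m01']/M['m00']]
        print(n,nm,np.round(uv,1),np.round(wh,1),plane(c,uv,z)[0].round(1),plane(c,cv2.boxPoints(((u,v),wh,a)),z)[:,:2].round(0).tolist())
E
```

```text
blue top [430.9 194.3] [73.8 53.5] [ 612.3 -288.8   35. ] [[690.0, -219.0], [707.0, -344.0], [535.0, -360.0], [519.0, -236.0]]
blue top [365.3 189.4] [73.4 51.9] [ 624.  -137.3   35. ] [[707.0, -75.0], [713.0, -196.0], [541.0, -200.0], [536.0, -81.0]]
blue top [291.2 153.3] [24.  13.5] [709.6  33.1  35. ] [[694.0, 67.0], [726.0, 63.0], [720.0, 8.0], [688.0, 12.0]]
blue top [289.3 195.6] [52.3 73.2] [609.9  37.1  35. ] [[555.0, 101.0], [726.0, 91.0], [717.0, -30.0], [546.0, -18.0]]
blue top [547.5 147.8] [ 3.5 72.5] [ 724.7 -572.9   35. ] [[717.0, -456.0], [736.0, -634.0], [728.0, -634.0], [708.0, -457.0]]
blue side [245.3 248.1] [13.  5.] [673.6  61.5  35. ] [[692.0, 44.0], [685.0, 40.0], [658.0, 75.0], [665.0, 79.0]]
blue side [320.2 226. ] [ 80.  215.6] [605.6 -74.5  35. ] [[725.0, 103.0], [690.0, -549.0], [457.0, -252.0], [547.0, 220.0]]
red top [518.8 252.7] [51.3 10. ] [ 469.2 -454.2  122. ] [[511.0, -417.0], [522.0, -436.0], [428.0, -490.0], [418.0, -471.0]]
red top [163.4 208.2] [ 6.4 28.3] [567.1 299.9 122. ] [[546.0, 322.0], [596.0, 290.0], [588.0, 278.0], [538.0, 310.0]]
re
[... 2864 characters left out ...]
 136.0], [739.0, 123.0], [713.0, 107.0], [702.0, 120.0]]
wood side [360.2 185.3] [ 9.8 20.5] [ 635.1 -283.7   28. ] [[644.0, -256.0], [649.0, -336.0], [619.0, -309.0], [615.0, -233.0]]
wood side [341.7 181.6] [ 4.7 23. ] [ 678.  -279.2   28. ] [[683.0, -244.0], [688.0, -329.0], [673.0, -315.0], [669.0, -232.0]]
wood side [351.8 182.2] [ 5.7 22.6] [ 658.  -288.1   28. ] [[661.0, -252.0], [673.0, -343.0], [655.0, -329.0], [644.0, -239.0]]
wood side [577.3  75.1] [ 44.6 158.4] [  429.6 -1506.8    28. ] [[369.0, -730.0], [916.0, -3794.0], [599.0, -3564.0], [262.0, -728.0]]
wood side [303.8 230.2] [479. 639.] [629.5 -56.   28. ] [[3722.0, -1473.0], [476.0, -3705.0], [11.0, 221.0], [607.0, 585.0]]
```

View pics/o1.png

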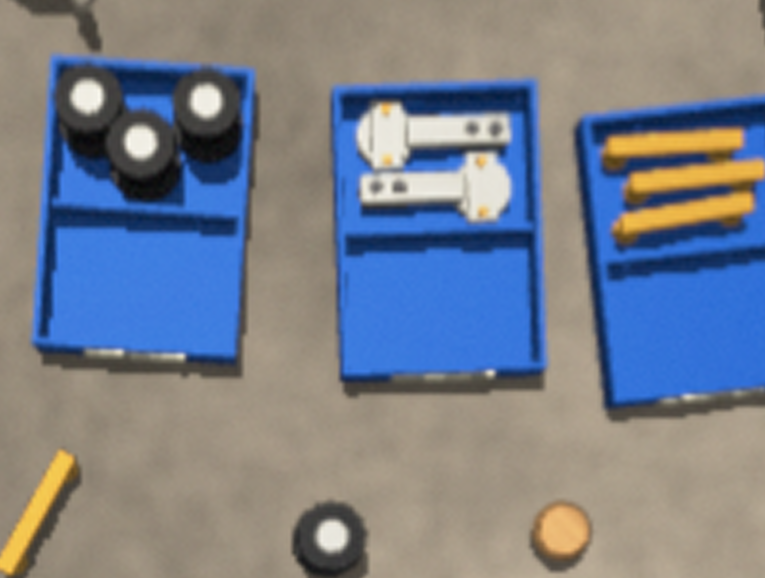

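View pics/o2.png

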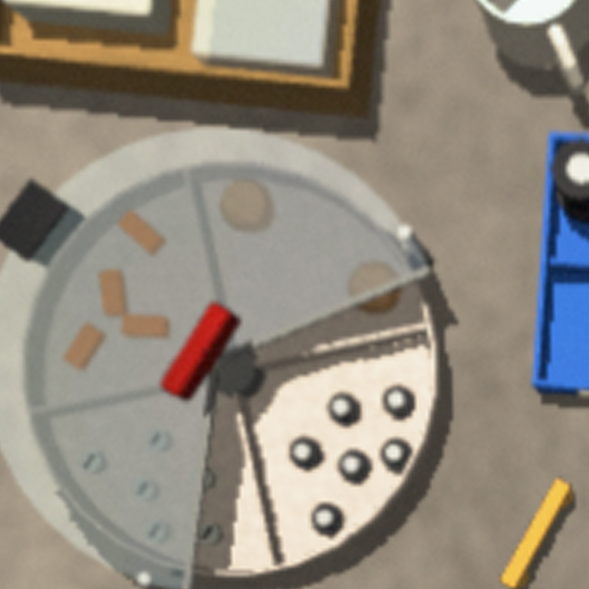

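```bash
python3 - <<'E'
from h import *
t=load("top");s=load("side")
def dot(c,u,v,r,lo,hi):
    p=c["pixels"][v-r:v+r,u-r:u+r]; ks=blobs(p,lo,hi,8)
    return [(np.round(np.array(cv2.minAreaRect(k)[0])+[u-r,v-r],1),np.round(cv2.minAreaRect(k)[1],1),round(cv2.minAreaRect(k)[2]),k+[u-r,v-r]) for k in ks]
for nm,c,u,v in(("top",t,339,268),("side",s,400,240)):
    for d in dot(c,u,v,14,(0,0,150),(180,60,255)): print("footdot",nm,d[:3],plane(c,[d[0]],60).round(1))
    for d in dot(c,u,v+5,28,(0,0,0),(180,255,50)): print("footdark",nm,d[:3],plane(c,[d[0]],53).round(1))
for d in dot(t,457,285,26,(0,0,140),(180,40,255)): print("hinge",d[:3],plane(t,[d[0]],18).round(1),cv2.boundingRect(d[3]))
for d in dot(s,474,209,18,(0,0,120),(180,40,255)): print("hinge side",d[:3],plane(s,[d[0]],18).round(1))
for d in dot(s,428,228,16,(5,60,80),(22,255,255)): print("knob side",d[:3],plane(s,[d[0]],22).round(1))
for d in dot(s,342,310,26,(12,120,80),(30,255,255)): print("handle side",d[:3],plane(s,[d[0]],24).round(1))
im=np.hstack([ortho(t,18,370,460,-380,-250,3),ortho(s,18,370,460,-380,-250,3)]); cv2.imwrite("pics/o3.png",im)
E
```

```text
footdot top (array([339. , 267.5]), array([7., 8.]), 90) [[443.6 -74.1  60. ]]
footdot top (array([338.5, 267.5]), array([27., 27.]), 90) [[443.6 -73.   60. ]]
footdark top (array([337.6, 275.5]), array([14.1,  5.1]), 8) [[426.2 -71.2  53. ]]
footdot side (array([401., 238.]), array([4., 8.]), 90) [[442.3 -72.3  60. ]]
footdark side (array([399., 253.]), array([38., 24.]), 90) [[428.4 -36.3  53. ]]
hinge (array([457.4, 286.2]), array([17.9, 38. ]), 81) [[ 401.2 -347.7   18. ]] (438, 275, 39, 19)
knob side (array([427.5, 227.5]), array([31., 31.]), 90) [[ 443.1 -197.2   22. ]]
handle side (array([340.8, 309.2]), array([48.2, 16.9]), 46) [[451.5 115.   24. ]]
```

View pics/o3.png

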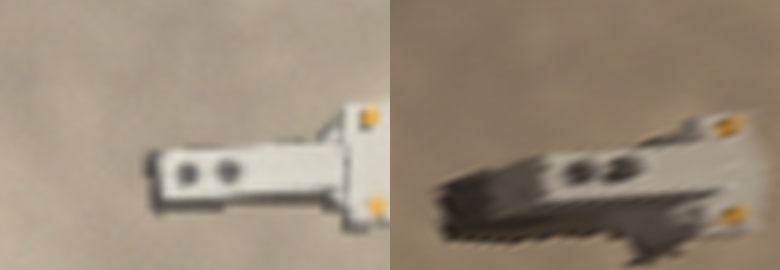

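```bash
cat >> h.py <<'E'
from scipy.spatial.transform import Rotation as Ro
def cur():
    from plant import get_obs
    o=get_obs(); return o,np.array(o["tool_pos"]),Ro.from_euler("xyz",o["tcp_rot"])
def go(x,y,z,yaw,tilt=0):
    "shift (m) and rotvec in tool axes; yaw in deg; tilt about tool y in deg"
    o,p,R=cur(); T=Ro.from_euler("z",yaw,degrees=True)*Ro.from_euler("x",180,degrees=True)*Ro.from_euler("y",tilt,degrees=True)
    print("t",round(o["time"],2),"at",p.round(1),"rpy",np.degrees(o["tcp_rot"]).round(1),"| dp",(R.inv().apply(np.array([x,y,z])-p)/1000).round(4).tolist(),"rot",(R.inv()*T).as_rotvec().round(4).tolist())
def wrist(name):
    from plant import vision
    o,p,R=cur(); c=vision.capture("wrist"); T=np.eye(4);T[:3,:3]=R.as_matrix();T[:3,3]=p
    c["pose"]=T@np.array(c["T_tool_cam"]); cv2.imwrite(f"pics/{name}.png",c["pixels"][:,:,::-1]); return c
E
python3 -c "
from h import *
go(443,-73,200,-3.4)"
python3 -m pendant '{"dp":[[0.41,-0.35,0],[0.41,-0.35,0],[0.41,-0.35,0],[0.41,-0.35,0],[0.41,-0.35,0],[0.41,-0.35,0],[0.41,-0.35,0],[0.41,-0.35,0]],"rotation":[[0,0,0.3],[0,0,0.3],[0,0,0.3],[0,0,0.3],[0,0,0.3],[0,0,0.3],[0,0,0.3],[0,0,0.3]]}' -
python3 -c "
from h import *
go(443,-73,200,-3.4)"
```

```text
t 0.1 at [ 124.7 -509.6  202.7] rpy [-179.9   -0.    13.7] | dp [0.4129, -0.3485, 0.0033] rot [-0.0013, 0.0, 0.2991]
time: 1.1
tool_pos: [417.8, -102.5, 203.3]
tcp_rot: [3.141, -0.0, -0.06]
contact_force: [0.6, -0.7, -0.1]
grip_width: 91.7
finger_force: 0.0
t 1.1 at [ 417.8 -102.5  203.3] rpy [180.   -0.   -3.5] | dp [0.0234, -0.0309, 0.0033] rot [0.0003, -0.0002, -0.0009]
```

```bash

python3 -m pendant '{"dp":[[0.02,-0.03,0.003],[0.02,-0.03,0.003]],"rotation":[[0,0,0],[0,0,0]]}' 0.06
python3 - <<'E'
from h import *
go(443,-73,200,-3.4)
c=wrist("w1"); print(c["vfov"],c["dist"],np.round(c["T_tool_cam"],3).tolist())
from plant import vision
s=vision.capture("side"); cv2.imwrite("pics/s1.png",s["pixels"][:,:,::-1])
E
```

```text
time: 1.35
tool_pos: [439.3, -73.6, 199.7]
tcp_rot: [-3.141, 0.001, -0.056]
contact_force: [-0.4, -0.5, 0.2]
grip_width: 76.5
finger_force: 0.0
t 1.35 at [439.3 -73.6 199.7] rpy [-1.8e+02  1.0e-01 -3.2e+00] | dp [0.0036, -0.0008, -0.0003] rot [-0.0005, 0.0011, 0.0033]
59.40370274739095 [-0.0652797  0.         0.         0.         0.       ] [[0.001, 0.96, 0.281, 75.072], [1.0, -0.001, -0.001, -0.284], [-0.001, 0.281, -0.96, -181.82], [0.0, 0.0, 0.0, 1.0]]
```

View pics/w1.png

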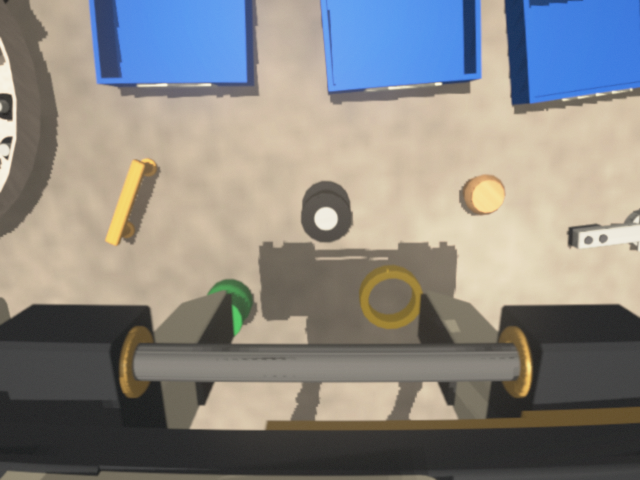

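View pics/s1.png

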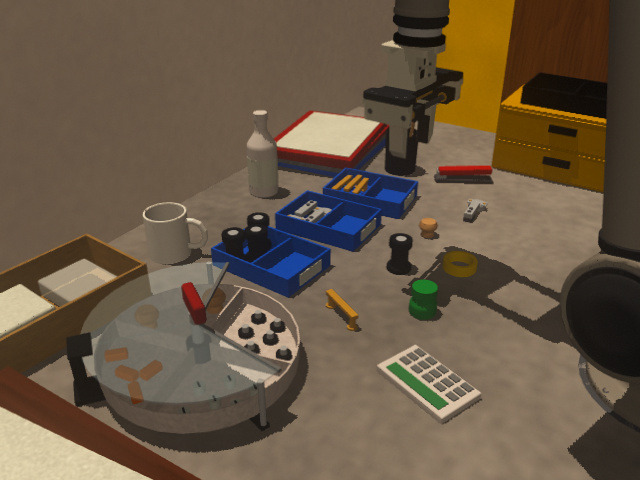

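```bash
python3 - <<'E'
from h import *
# pose of w1
p=[439.3,-73.6,199.7]; T=np.eye(4);T[:3,:3]=Ro.from_euler("xyz",[-3.141,.001,-.056]).as_matrix();T[:3,3]=p
from plant import vision
c=vision.capture("wrist"); c["pose"]=T@np.array(c["T_tool_cam"]); px=c["pixels"]
def rep(n,uv,z): print(n,plane(c,uv,z)[:,:2].round(1).tolist())
def bl(n,u,v,r,lo,hi,z):
    for k in blobs(px[v-r:v+r,u-r:u+r],lo,hi,60):
        (a,b),wh,ang=cv2.minAreaRect(k); box=cv2.boxPoints(((a,b),wh,ang))+[u-r,v-r]
        print(n,[a+u-r,b+v-r],wh,plane(c,[[a+u-r,b+v-r]],z)[0].round(1),plane(c,box,z)[:,:2].round(0).tolist())
bl("foot",326,218,20,(0,0,170),(180,60,255),60)
bl("knob",485,195,28,(8,90,90),(25,255,255),26)
bl("handle",130,202,48,(12,150,110),(30,255,255),28)
rep("tray feet near corners top",[[100,78],[250,81]],35)
rep("tray hinge",[[331,92],[480,78]],35)
rep("tray handles near-left",[[514,103]],35)
E
```

```text
foot [322.5, 217.0] (22.0, 23.0) [443.8 -71.5  60. ] [[453.0, -63.0], [452.0, -81.0], [435.0, -80.0], [436.0, -62.0]]
knob [481.0, 192.5] (39.0, 40.0) [ 450.6 -207.8   26. ] [[468.0, -190.0], [467.0, -224.0], [433.0, -226.0], [434.0, -191.0]]
tray feet near corners top [[560.7, 98.1], [549.7, -20.8]]
tray hinge [[537.8, -83.3], [543.0, -200.3]]
tray handles near-left [[523.1, -228.5]]
```

```bash
python3 -c "
from h import *
go(443.5,-72.5,34,-3.4)"
python3 -m pendant '{"dp":[[0.004,-0.001,0.06],[0.004,-0.001,0.12],[0.004,-0.001,0.166],[0.004,-0.001,0.166],[0.004,-0.001,0.166]],"rotation":[[0,0,0],[0,0,0],[0,0,0],[0,0,0],[0,0,0]]}' 0.06
python3 -c "
from h import *
go(443.5,-72.5,34,-3.4)"
```

```text
t 1.5 at [438.2 -76.  200.1] rpy [180.    0.   -3.5] | dp [0.0052, -0.0039, 0.1661] rot [0.0002, 0.0008, -0.0011]
time: 2.12
tool_pos: [443.7, -75.9, 35.8]
tcp_rot: [3.141, -0.002, -0.061]
contact_force: [0.6, -0.1, 0.3]
grip_width: 59.9
finger_force: 0.0
t 2.12 at [443.7 -75.9  35.8] rpy [ 1.8e+02 -1.0e-01 -3.5e+00] | dp [-0.0004, -0.0034, 0.0018] rot [0.0007, -0.0021, -0.0022]
```

```bash

python3 -m pendant '{"dp":[[0,-0.003,0.001],[0,-0.003,0.001]],"rotation":[[0,0,0],[0,0,0]]}' 0.06
python3 -m pendant '{"dp":[[0,0,0],[0,0,0],[0,0,0],[0,0,0]],"rotation":[[0,0,0],[0,0,0],[0,0,0],[0,0,0]]}' 0.03
python3 -m pendant '{"dp":[[0,0,-0.05],[0,0,-0.085],[0,0,-0.085]],"rotation":[[0,0,0],[0,0,0],[0,0,0]]}' 
python3 -c "
from h import *
go(594,36.5,120,-3.4)
go(594,36.5,39,-3.4)"
```

```text
time: 2.38
tool_pos: [443.9, -72.0, 34.6]
tcp_rot: [3.141, -0.003, -0.06]
contact_force: [-0.2, -0.8, 0.2]
grip_width: 60.1
finger_force: 0.0
time: 2.88
tool_pos: [443.2, -72.0, 33.4]
tcp_rot: [3.141, -0.0, -0.06]
contact_force: [-0.9, -0.8, 1.8]
grip_width: 38.2
finger_force: 30.0
time: 3.25
tool_pos: [444.6, -72.3, 120.4]
tcp_rot: [3.14, -0.005, -0.06]
contact_force: [-0.9, 0.4, -0.4]
grip_width: 38.1
finger_force: 30.0
t 3.25 at [444.6 -72.3 120.4] rpy [179.9  -0.3  -3.4] | dp [0.1426, -0.1176, 0.001] rot [0.0014, -0.0051, -0.0008]
t 3.25 at [444.6 -72.3 120.4] rpy [179.9  -0.3  -3.4] | dp [0.1422, -0.1177, 0.082] rot [0.0014, -0.0051, -0.0008]
```

```bash

python3 -m pendant '{"dp":[[0.05,-0.04,0],[0.1,-0.08,0],[0.143,-0.118,0],[0.143,-0.118,0],[0.143,-0.118,0],[0.143,-0.118,0.04],[0.143,-0.118,0.078],[0.143,-0.118,0.078]],"rotation":[[0,0,0],[0,0,0],[0,0,0],[0,0,0],[0,0,0],[0,0,0],[0,0,0],[0,0,0]]}' 
python3 - <<'E'
from h import *
go(594,36.5,38,-3.4)
c=wrist("w2")
E
```

```text
time: 4.25
tool_pos: [589.6, 36.4, 37.7]
tcp_rot: [3.141, 0.007, -0.062]
contact_force: [0.6, -0.1, 0.2]
grip_width: 38.9
finger_force: 30.0
t 4.25 at [589.6  36.4  37.7] rpy [180.    0.4  -3.5] | dp [0.0044, -0.0003, -0.0003] rot [0.0002, 0.0072, -0.0023]
```

View pics/w2.png

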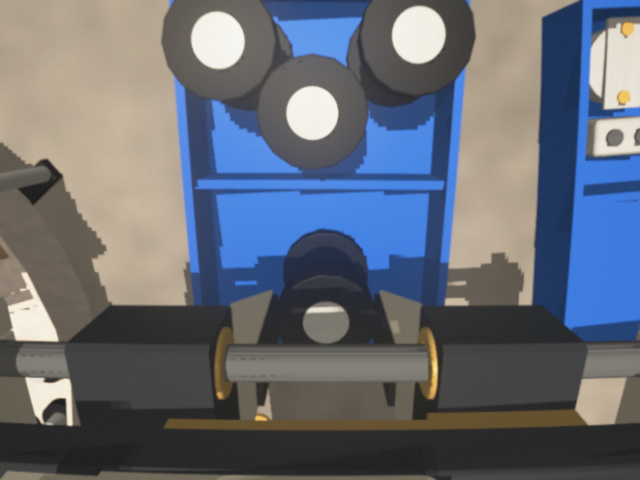

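The foot hangs inside the near half of its tray (collar at ~(326,320), cross wall at row 185), centred between the side walls.

```bash

python3 -m pendant '{"dp":[[0.003,0,0],[0.003,0,0.0005]],"rotation":[[0,0,0],[0,0,0]]}' 
python3 -m pendant '{"dp":[[0,0,0],[0,0,0]],"rotation":[[0,0,0],[0,0,0]]}' 0.06
python3 -m pendant '{"dp":[[0,0,-0.05],[0,0,-0.1],[0,0,-0.14],[0,0,-0.14],[0,0,-0.14]],"rotation":[[0,0,0],[0,0,0],[0,0,0],[0,0,0],[0,0,0]]}' 
python3 - <<'E'
from h import *
go(459,103,180,-3.4)
go(459,103,180,60)
E
```

```text
time: 4.55
tool_pos: [597.1, 36.9, 41.5]
tcp_rot: [3.142, -0.003, -0.06]
contact_force: [0.2, -0.1, -0.5]
grip_width: 38.7
finger_force: 30.0
time: 4.8
tool_pos: [596.0, 37.2, 40.3]
tcp_rot: [3.141, -0.001, -0.06]
contact_force: [0.1, 0.3, 0.6]
grip_width: 54.2
finger_force: 0.0
time: 5.42
tool_pos: [595.3, 37.2, 179.2]
tcp_rot: [3.141, 0.001, -0.06]
contact_force: [-0.2, 0.3, 0.0]
grip_width: 60.4
finger_force: 0.0
t 5.42 at [595.3  37.2 179.2] rpy [ 1.8e+02  1.0e-01 -3.4e+00] | dp [-0.14, -0.0575, -0.0007] rot [0.0001, 0.001, -0.0008]
t 5.42 at [595.3  37.2 179.2] rpy [ 1.8e+02  1.0e-01 -3.4e+00] | dp [-0.14, -0.0575, -0.0007] rot [-0.0005, 0.001, -1.1073]
```

```bash

python3 -m pendant '{"dp":[[-0.05,-0.02,0],[-0.1,-0.04,0],[-0.14,-0.058,0],[-0.14,-0.058,0],[-0.14,-0.058,0],[-0.14,-0.058,0],[-0.14,-0.058,0],[-0.14,-0.058,0]],"rotation":[[0,0,-0.18],[0,0,-0.36],[0,0,-0.54],[0,0,-0.72],[0,0,-0.9],[0,0,-1.08],[0,0,-1.26],[0,0,-1.44]]}' 0.05
python3 -m pendant '{"dp":[[0,0,0],[0,0,0],[0,0,0],[0,0,0],[0,0,0],[0,0,0],[0,0,0],[0,0,0]],"rotation":[[0,0,-0.18],[0,0,-0.36],[0,0,-0.54],[0,0,-0.72],[0,0,-0.9],[0,0,-1.08],[0,0,-1.26],[0,0,-1.26]]}'
python3 - <<'E'
from h import *
from plant import vision
go(459,103,180,151.3)
c=wrist("w3"); print(proj(c,[459,103,28]))
s=vision.capture("side"); cv2.imwrite("pics/s2.png",s["pixels"][180:380,200:500,::-1])
im=cv2.imread("pics/w3.png"); sd=cv2.resize(cv2.imread("pics/s2.png"),(480,320)); 
b=np.zeros((480,1120,3),np.uint8); b[:,:640]=im; b[:320,640:]=sd; cv2.imwrite("pics/b3.png",cv2.resize(b,(800,343)))
for k in blobs(c["pixels"],(12,150,110),(30,255,255),150):
    r=cv2.minAreaRect(k); print(r, plane(c,[r[0]],26)[0].round(1), plane(c,cv2.boxPoints(r),26)[:,:2].round(0).tolist())
E
```

```text
time: 6.42
tool_pos: [458.6, 103.4, 178.2]
tcp_rot: [-3.138, 0.001, 1.386]
contact_force: [0.0, -0.8, -0.6]
grip_width: 50.3
finger_force: 0.0
time: 7.42
tool_pos: [458.8, 103.4, 178.5]
tcp_rot: [-3.14, -0.002, 2.638]
contact_force: [0.1, 0.8, -0.4]
grip_width: 50.0
finger_force: 0.0
t 7.42 at [458.8 103.4 178.5] rpy [-1.799e+02 -1.000e-01  1.512e+02] | dp [-0.0004, -0.0003, -0.0015] rot [-0.0016, -0.0024, -0.0025]
[[325.8772692  222.46274453]]
((36.80000305175781, 241.4000244140625), (74.23745727539062, 59.92662048339844), 26.56505012512207) [ 354.6 -121.5   26. ] [[341.0, -166.0], [317.0, -113.0], [368.0, -79.0], [394.0, -131.0]]
```

View pics/b3.png

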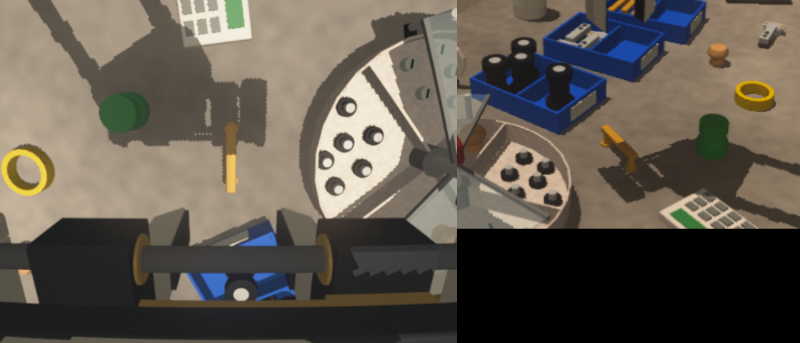

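The foot stands in its tray; the handle appears upright in the wrist image at about (323,221) with the predicted centre (326,222).

```bash

python3 - <<'E'
from h import *
c=wrist("w4"); 
m=cv2.inRange(cv2.cvtColor(c["pixels"],cv2.COLOR_RGB2HSV),(10,120,40),(30,255,255)); m[:, :280]=0; m[:,370:]=0; m[290:]=0
k=max(cv2.findContours(m,cv2.RETR_EXTERNAL,cv2.CHAIN_APPROX_NONE)[0],key=cv2.contourArea); r=cv2.minAreaRect(k); B=plane(c,cv2.boxPoints(r),28)[:,:2]
print(r,B.round(1).tolist(),B.mean(0).round(1))
E
```

```text
((322.5, 219.5), (97.0, 17.0), 90.0) [[418.8, 114.8], [425.2, 126.5], [495.8, 87.9], [489.0, 75.4]] [457.2 101.1]
```

```bash
python3 -c "
from h import *
go(458,101,6,151.3)"
python3 -m pendant '{"dp":[[-0.0005,0.0025,0.05],[-0.0005,0.0025,0.1],[-0.0005,0.0025,0.15],[-0.0005,0.0025,0.173],[-0.0005,0.0025,0.173],[-0.0005,0.0025,0.173]],"rotation":[[0,0,0],[0,0,0],[0,0,0],[0,0,0],[0,0,0],[0,0,0]]}' 
python3 -m pendant '{"dp":[[0,0,0],[0,0,0],[0,0,0],[0,0,0]],"rotation":[[0,0,0],[0,0,0],[0,0,0],[0,0,0]]}' 0
python3 -m pendant '{"dp":[[0,0,-0.05],[0,0,-0.1],[0,0,-0.115],[0,0,-0.115]],"rotation":[[0,0,0],[0,0,0],[0,0,0],[0,0,0]]}' 
python3 -c "
from h import *
go(568.7,-293,110,95.9)"
```

```text
t 7.58 at [459.2 103.5 179.2] rpy [-1.800e+02 -1.000e-01  1.511e+02] | dp [-0.0003, -0.0026, 0.1732] rot [-0.0008, -0.0012, -0.0041]
time: 8.32
tool_pos: [462.0, 105.5, 7.6]
tcp_rot: [3.141, 0.001, 2.639]
contact_force: [-0.3, 0.2, 0.2]
grip_width: 50.0
finger_force: 0.0
time: 8.82
tool_pos: [461.3, 105.4, 7.0]
tcp_rot: [3.141, 0.0, 2.64]
contact_force: [0.7, -0.2, 0.8]
grip_width: 14.6
finger_force: 0.0
time: 9.32
tool_pos: [462.0, 105.5, 122.9]
tcp_rot: [3.14, 0.003, 2.64]
contact_force: [0.1, 0.1, -0.5]
grip_width: 0.2
finger_force: 0.0
t 9.32 at [462.  105.5 122.9] rpy [1.799e+02 1.000e-01 1.513e+02] | dp [-0.2852, -0.2981, 0.0132] rot [0.0026, 0.0016, 0.9661]
```

I flipped the sign of the sideways correction and lifted before the fingers had closed. I'll look at how the handle lies now.

```bash

python3 -m pendant '{"dp":[[0,0,-0.05],[0,0,-0.055],[0,0,-0.055]],"rotation":[[0,0,0],[0,0,0],[0,0,0]]}' 0.05
cat > hd.py <<'E'
from h import *
c=wrist("w5"); 
m=cv2.inRange(cv2.cvtColor(c["pixels"],cv2.COLOR_RGB2HSV),(10,120,40),(30,255,255)); m[:, :270]=0; m[:,380:]=0; m[300:]=0
k=max(cv2.findContours(m,cv2.RETR_EXTERNAL,cv2.CHAIN_APPROX_NONE)[0],key=cv2.contourArea); r=cv2.minAreaRect(k); B=plane(c,cv2.boxPoints(r),28)[:,:2]
print(r,B.round(1).tolist(),B.mean(0).round(1))
go(458,101,4,151.3)
cv2.imwrite("pics/w5c.png",c["pixels"][120:320,220:420,::-1])
E
python3 hd.py
```

```text
time: 9.7
tool_pos: [460.7, 105.4, 175.7]
tcp_rot: [-3.141, -0.001, 2.64]
contact_force: [0.3, -0.3, -1.6]
grip_width: 25.6
finger_force: 0.0
((320.0, 219.5), (99.0, 18.0), 90.0) [[418.4, 115.2], [425.1, 127.5], [496.6, 88.6], [489.4, 75.5]] [457.4 101.7]
t 9.75 at [460.4 105.4 175.3] rpy [-1.799e+02 -1.000e-01  1.512e+02] | dp [-0.0004, -0.0047, 0.1713] rot [-0.0015, -0.0022, -0.0009]
```

View pics/w5c.png

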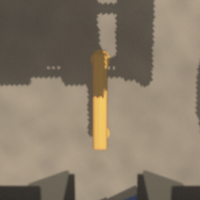

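The handle stands unmoved (crop (100,100)). Retrying with the right sign.

```bash

python3 -m pendant '{"dp":[[-0.0005,-0.0045,0.05],[-0.0005,-0.0045,0.1],[-0.0005,-0.0045,0.15],[-0.0005,-0.0045,0.17],[-0.0005,-0.0045,0.17],[-0.0005,-0.0045,0.17]],"rotation":[[0,0,0],[0,0,0],[0,0,0],[0,0,0],[0,0,0],[0,0,0]]}' 
python3 -m pendant '{"dp":[[0,0,0],[0,0,0],[0,0,0],[0,0,0],[0,0,0],[0,0,0]],"rotation":[[0,0,0],[0,0,0],[0,0,0],[0,0,0],[0,0,0],[0,0,0]]}' 0
python3 -c "
from h import *
go(458,101,4,151.3)"
```

```text
time: 10.5
tool_pos: [459.6, 101.2, 6.9]
tcp_rot: [-3.141, -0.0, 2.64]
contact_force: [1.3, 0.4, -0.4]
grip_width: 50.2
finger_force: 0.0
time: 11.25
tool_pos: [459.5, 101.2, 6.8]
tcp_rot: [-3.142, 0.0, 2.64]
contact_force: [-0.0, 0.1, -1.1]
grip_width: 0.6
finger_force: 0.0
t 11.25 at [459.5 101.2   6.8] rpy [-180.     0.   151.2] | dp [0.0012, -0.0009, 0.0028] rot [-0.0001, 0.0, -0.0009]
```

```bash
python3 - <<'E'
from h import *
from plant import vision
c=wrist("w6"); s=vision.capture("side")
a=c["pixels"][:,:,::-1]; b=cv2.resize(s["pixels"][210:390,240:480,::-1],(640,480)); cv2.imwrite("pics/b6.png",cv2.resize(np.hstack([a,b]),(800,300)))
print(proj(s,[[459.5,101.2,6.8],[458,101,28]]))
E
```

```text
[[340.63336732 312.03747936]
 [341.79666398 301.12290268]]
```

View pics/b6.png

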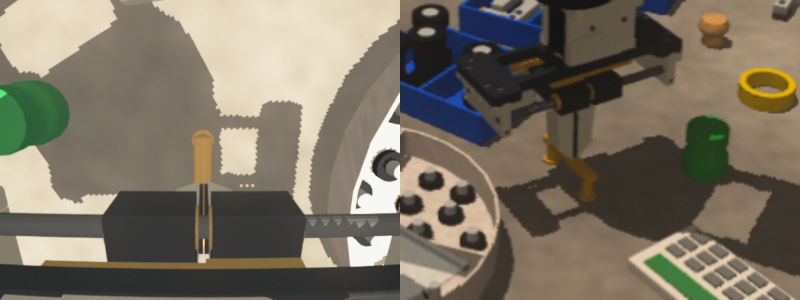

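```bash
python3 - <<'E'
from h import *
from plant import vision
c=wrist("w7"); s=vision.capture("side")
a=cv2.resize(c["pixels"][190:440,260:400,::-1],(336,600),interpolation=cv2.INTER_CUBIC); b=cv2.resize(s["pixels"][250:350,300:377,::-1],(462,600),interpolation=cv2.INTER_CUBIC); cv2.imwrite("pics/b7.png",np.hstack([a,b]))
o,p,R=cur(); print(p,o["grip_width"],o["finger_force"],o["contact_force"])
E
```

```text
[459.50667347 101.21406582   6.7488776 ] 0.9327177561590628 0.0 [-0.17151662 -0.31350105  0.09891236]
```

View pics/b7.png

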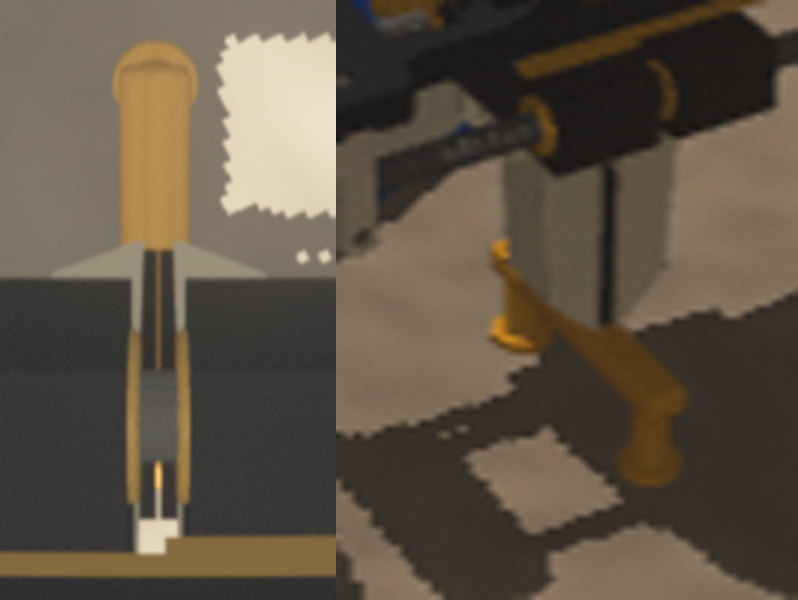

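The closed fingers sit on top of the bar (left panel: bar seen under the tips at row ~245), so the tips are higher than 6.8 mm. I'll check where the fingertips really are in the tool frame.

```bash
python3 - <<'E'
from h import *
c=wrist("w8"); T=np.array(c["T_tool_cam"])
for z in (0,-10,-19,-22,-25,-30): print(z,proj(c,[[9.5,0,z],[9.5,19,z]],pose=T).round(1).tolist())
o,p,R=cur(); print(o["joint_positions"].round(4),p)
from plant import vision
s=vision.capture("side"); print(np.abs(s["pose"]-load("side")["pose"]).max())
for z in (6.8,15,20,25,30): print(z,proj(s,[459.5,101.2,z]).round(1), proj(s,p+R.apply([9.5,0,0])+[0,0,z-6.8]).round(1))
E
```

```text
0 [[325.8, 274.9], [367.1, 275.0]]
-10 [[325.8, 282.9], [369.3, 282.9]]
-19 [[325.8, 290.7], [371.4, 290.8]]
-22 [[325.8, 293.5], [372.2, 293.6]]
-25 [[325.8, 296.4], [372.9, 296.5]]
-30 [[325.8, 301.5], [374.3, 301.5]]
[ 5.3800e-02  5.1300e-01  1.9070e+00 -2.0000e-04  7.2170e-01 -1.0151e+00] [459.47733265 101.21380059   6.75401586]
0.0
6.8 [[340.6 312. ]] [[343.8 315.3]]
15 [[340.7 307.8]] [[343.9 311. ]]
20 [[340.8 305.1]] [[344.  308.3]]
25 [[340.8 302.5]] [[344.1 305.7]]
30 [[340.9 299.8]] [[344.1 303. ]]
```

The fingertips show at row ~292, which means they sit about 20 mm behind the reported TCP; the side view agrees (tips at z≈27). So real tip z ≈ reported z + 20. I'll work with that, stepping down slowly while watching the force.

```bash

python3 -m pendant '{"dp":[[0,0,-0.01],[0,0,-0.01],[0,0,-0.01],[0,0,-0.01]],"rotation":[[0,0,0],[0,0,0],[0,0,0],[0,0,0]]}' 0.04
python3 -m pendant '{"dp":[[0,0,0.008],[0,0,0.016],[0,0,0.022],[0,0,0.022]],"rotation":[[0,0,0],[0,0,0],[0,0,0],[0,0,0]]}' 0.04
python3 -m pendant '{"dp":[[0,0,0],[0,0,0],[0,0,0],[0,0,0],[0,0,0]],"rotation":[[0,0,0],[0,0,0],[0,0,0],[0,0,0],[0,0,0]]}' 0
```

```text
time: 12.05
tool_pos: [459.4, 101.2, 16.7]
tcp_rot: [-3.141, -0.0, 2.64]
contact_force: [-0.5, 0.2, 0.8]
grip_width: 35.8
finger_force: 0.0
time: 12.55
tool_pos: [459.0, 101.2, -5.9]
tcp_rot: [-3.141, -0.001, 2.64]
contact_force: [0.8, -0.4, -0.9]
grip_width: 40.0
finger_force: 0.0
time: 13.18
tool_pos: [459.6, 101.2, -5.1]
tcp_rot: [3.142, 0.0, 2.64]
contact_force: [0.8, 0.4, 1.6]
grip_width: 11.8
finger_force: 30.0
```

```bash

python3 -m pendant '{"dp":[[0,0,-0.05],[0,0,-0.1],[0,0,-0.11],[0,0,-0.11]],"rotation":[[0,0,0],[0,0,0],[0,0,0],[0,0,0]]}' 
python3 -c "
from h import *
go(568.7,-293,105,95.9)"
```

```text
time: 13.68
tool_pos: [459.5, 101.3, 104.9]
tcp_rot: [3.141, 0.001, 2.64]
contact_force: [-0.5, -0.2, -1.1]
grip_width: 11.4
finger_force: 30.0
t 13.68 at [459.5 101.3 104.9] rpy [180.    0.  151.3] | dp [-0.2854, -0.2931, -0.0] rot [0.0006, 0.0005, 0.966]
```

```bash

python3 -m pendant '{"dp":[[-0.04,-0.042,0],[-0.08,-0.084,0],[-0.12,-0.126,0],[-0.16,-0.168,0],[-0.2,-0.21,0],[-0.24,-0.25,0],[-0.285,-0.293,0],[-0.285,-0.293,0]],"rotation":[[0,0,0.16],[0,0,0.32],[0,0,0.48],[0,0,0.64],[0,0,0.8],[0,0,0.966],[0,0,0.966],[0,0,0.966]]}' 
python3 -m pendant '{"dp":[[0,0,0],[0,0,0]],"rotation":[[0,0,0],[0,0,0]]}' 
python3 - <<'E'
from h import *
go(568.7,-293,-1,95.9)
c=wrist("w9")
im=ortho(c,35,480,680,-390,-200,2.5); cv2.imwrite("pics/o9.png",im)
m=cv2.inRange(cv2.cvtColor(c["pixels"],cv2.COLOR_RGB2HSV),(105,130,40),(125,255,255))
k=max(cv2.findContours(m,cv2.RETR_EXTERNAL,cv2.CHAIN_APPROX_NONE)[0],key=cv2.contourArea); k=cv2.approxPolyDP(k,6,True).reshape(-1,2); print(k.tolist()); print(plane(c,k,35)[:,:2].round(0).tolist())
E
```

```text
time: 14.68
tool_pos: [567.7, -296.5, 101.3]
tcp_rot: [-3.139, -0.001, 1.669]
contact_force: [0.2, 1.4, -1.6]
grip_width: 11.6
finger_force: 30.0
time: 14.92
tool_pos: [567.9, -291.0, 104.0]
tcp_rot: [-3.14, -0.001, 1.675]
contact_force: [0.3, -0.0, 0.1]
grip_width: 11.7
finger_force: 30.0
t 14.93 at [ 567.9 -291.   104. ] rpy [-1.799e+02 -1.000e-01  9.600e+01] | dp [-0.0022, 0.0007, 0.105] rot [-0.0015, -0.0014, 0.0014]
[[306, 0], [301, 94], [589, 116], [611, 0], [574, 0], [554, 93], [518, 90], [515, 76], [487, 89], [459, 77], [458, 39], [478, 28], [482, 0]]
[[542.0, -152.0], [544.0, -201.0], [712.0, -193.0], [710.0, -129.0], [689.0, -133.0], [688.0, -183.0], [667.0, -184.0], [663.0, -177.0], [649.0, -186.0], [631.0, -182.0], [627.0, -162.0], [637.0, -155.0], [637.0, -140.0]]
```

```bash

python3 -m pendant '{"dp":[[-0.002,0.001,0.05],[-0.002,0.001,0.09],[-0.002,0.001,0.102],[-0.002,0.001,0.102],[-0.002,0.001,0.104],[-0.002,0.001,0.104]],"rotation":[[0,0,0],[0,0,0],[0,0,0],[0,0,0],[0,0,0],[0,0,0]]}' 
python3 -m pendant '{"dp":[[0,0,0.0005],[0,0,0.0005]],"rotation":[[0,0,0],[0,0,0]]}' 
```

```text
time: 15.72
tool_pos: [570.4, -295.1, 2.3]
tcp_rot: [3.14, 0.002, 1.674]
contact_force: [-1.2, 1.2, -0.3]
grip_width: 11.5
finger_force: 30.0
time: 15.98
tool_pos: [569.8, -294.8, 0.7]
tcp_rot: [3.141, 0.0, 1.674]
contact_force: [-0.0, -0.4, -0.1]
grip_width: 11.6
finger_force: 30.0
```

```bash

python3 -m pendant '{"dp":[[0,0,0.001],[0,0,0.0015],[0,0,0.0015]],"rotation":[[0,0,0],[0,0,0],[0,0,0]]}' 
python3 -m pendant '{"dp":[[0,0,0],[0,0,0],[0,0,0]],"rotation":[[0,0,0],[0,0,0],[0,0,0]]}' 0.03
python3 -m pendant '{"dp":[[0,0,-0.05],[0,0,-0.1],[0,0,-0.15],[0,0,-0.15],[0,0,-0.15]],"rotation":[[0,0,0],[0,0,0],[0,0,0],[0,0,0],[0,0,0]]}' 
python3 -c "
from h import *
go(401,-335,150,94)"
```

```text
time: 16.35
tool_pos: [569.6, -294.6, -1.0]
tcp_rot: [3.142, 0.0, 1.674]
contact_force: [-0.3, 0.3, 1.8]
grip_width: 11.8
finger_force: 30.0
time: 16.73
tool_pos: [569.7, -294.6, -1.2]
tcp_rot: [3.142, 0.0, 1.674]
contact_force: [0.0, 0.1, 0.2]
grip_width: 29.6
finger_force: 0.0
time: 17.35
tool_pos: [569.2, -294.3, 148.2]
tcp_rot: [-3.141, -0.0, 1.674]
contact_force: [-0.3, -1.1, 0.1]
grip_width: 30.1
finger_force: 0.0
t 17.35 at [ 569.2 -294.3  148.2] rpy [-180.    -0.    95.9] | dp [-0.0231, -0.1715, -0.0017] rot [-0.0007, -0.0005, 0.0332]
```

```bash

python3 -m pendant '{"dp":[[-0.008,-0.057,0],[-0.016,-0.114,0],[-0.023,-0.171,-0.01],[-0.023,-0.171,-0.01],[-0.023,-0.171,-0.01],[-0.023,-0.171,-0.01]],"rotation":[[0,0,0.01],[0,0,0.02],[0,0,0.03],[0,0,0.03],[0,0,0.03],[0,0,0.03]]}' 0.05
python3 - <<'E'
from h import *
go(402,-335,-15,94)
c=wrist("w10"); T=c["pose"]
m=cv2.inRange(cv2.cvtColor(c["pixels"],cv2.COLOR_RGB2HSV),(0,0,110),(180,45,255)); m[300:]=0;m[:,:200]=0;m[:,450:]=0;m[:100]=0
for k in cv2.findContours(m,cv2.RETR_EXTERNAL,cv2.CHAIN_APPROX_NONE)[0]:
    if cv2.contourArea(k)>100:
        r=cv2.minAreaRect(k); B=cv2.boxPoints(r); print(r,plane(c,[r[0]],20).round(1),plane(c,B,20)[:,:2].round(1).tolist())
cv2.imwrite("pics/w10c.png",cv2.resize(c["pixels"][100:340,200:450,::-1],(500,480)))
E
```

```text
time: 18.1
tool_pos: [402.6, -334.5, 157.9]
tcp_rot: [-3.141, -0.001, 1.645]
contact_force: [0.6, 0.1, 0.4]
grip_width: 49.7
finger_force: 0.0
t 18.1 at [ 402.6 -334.5  157.9] rpy [-1.80e+02 -1.00e-01  9.43e+01] | dp [-0.0006, -0.0006, 0.1729] rot [-0.0006, -0.0011, 0.0044]
((277.0, 241.5), (8.0, 37.0), 0.0) [[ 364.7 -351.2   20. ]] [[362.1, -366.8], [360.9, -336.4], [367.1, -336.0], [368.5, -366.3]]
((324.5, 199.49998474121094), (248.99996948242188, 198.99996948242188), 0.0) [[ 399.6 -315.    20. ]] [[302.9, -405.5], [303.6, -248.4], [484.4, -234.8], [508.5, -389.8]]
```

View pics/w10c.png

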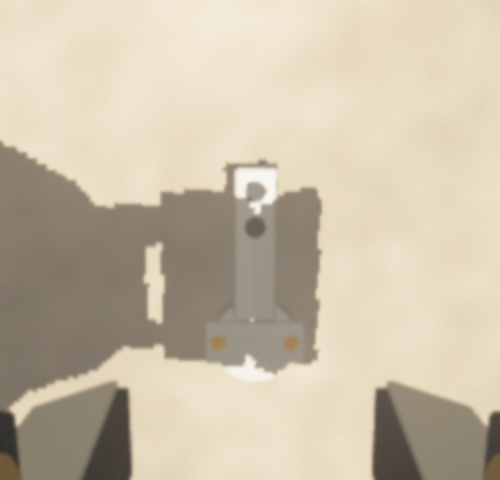

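The hinge lies upright in the image: arm axis at raw col ~327.7, tip at row 184, screws at (309,271.5) and (345.5,271.5), so its axis matches the tool x axis.

```bash

python3 - <<'E'
from h import *
c=wrist("w11")
print("tip",plane(c,[[327.7,184]],20)[0].round(1),"armbase",plane(c,[[327.5,259]],20)[0].round(1),"screws",plane(c,[[309,271.5],[345.5,271.5],[327.2,271.5]],13).round(1).tolist())
print("tooly0 col",proj(c,[402.6,-334.5,20]))
go(402.6,-334.5,-14,94.2)
E
```

```text
tip [ 401.1 -302.9   20. ] armbase [ 405.6 -362.7   20. ] screws [[391.4, -377.0, 13.0], [421.4, -374.7, 13.0], [406.4, -375.8, 13.0]]
tooly0 col [[326.45262421 224.42714918]]
t 18.2 at [ 402.7 -334.5  158.1] rpy [-180.    -0.    94.3] | dp [-0.0001, 0.0, 0.1721] rot [-0.0005, -0.0008, 0.0012]
```

```bash

python3 -m pendant '{"dp":[[-0.001,0.001,0.05],[-0.001,0.001,0.1],[-0.001,0.001,0.15],[-0.001,0.001,0.165],[-0.001,0.001,0.172],[-0.001,0.001,0.172]],"rotation":[[0,0,0],[0,0,0],[0,0,0],[0,0,0],[0,0,0],[0,0,0]]}' 0.05
python3 -m pendant '{"dp":[[0,0,0],[0,0,0],[0,0,0],[0,0,0],[0,0,0]],"rotation":[[0,0,0],[0,0,0],[0,0,0],[0,0,0],[0,0,0]]}' 0
```

```text
time: 18.95
tool_pos: [403.8, -336.6, -12.2]
tcp_rot: [3.14, 0.002, 1.644]
contact_force: [0.5, 0.3, -0.5]
grip_width: 50.1
finger_force: 0.0
time: 19.58
tool_pos: [403.1, -336.2, -12.9]
tcp_rot: [3.141, 0.001, 1.644]
contact_force: [-0.5, 0.9, 4.4]
grip_width: 16.7
finger_force: 30.0
```

```bash

python3 -m pendant '{"dp":[[0,0,-0.05],[0,0,-0.1],[0,0,-0.11],[0,0,-0.11]],"rotation":[[0,0,0],[0,0,0],[0,0,0],[0,0,0]]}' 
python3 -c "
from h import *
go(581.5,-128,97,92.2)"
```

```text
time: 20.08
tool_pos: [402.9, -335.9, 96.8]
tcp_rot: [3.141, 0.0, 1.644]
contact_force: [0.2, 0.5, -1.4]
grip_width: 16.7
finger_force: 30.0
t 20.07 at [ 402.9 -335.9   96.8] rpy [180.    0.   94.2] | dp [0.1943, 0.1933, -0.0002] rot [0.0002, 0.0004, 0.0346]
```

```bash

python3 -m pendant '{"dp":[[0.04,0.04,0],[0.08,0.08,0],[0.12,0.12,0],[0.16,0.16,0],[0.194,0.193,0],[0.194,0.193,0],[0.194,0.193,0],[0.194,0.193,0]],"rotation":[[0,0,0.01],[0,0,0.02],[0,0,0.035],[0,0,0.035],[0,0,0.035],[0,0,0.035],[0,0,0.035],[0,0,0.035]]}' 
python3 -m pendant '{"dp":[[0,0,0.05],[0,0,0.09],[0,0,0.1],[0,0,0.1],[0,0,0.1]],"rotation":[[0,0,0],[0,0,0],[0,0,0],[0,0,0],[0,0,0]]}' 
python3 -c "
from h import *
go(581.5,-128,-9,92.2)"
```

```text
time: 21.08
tool_pos: [580.3, -129.4, 96.0]
tcp_rot: [-3.14, -0.0, 1.607]
contact_force: [0.3, 0.7, -1.4]
grip_width: 16.7
finger_force: 30.0
time: 21.7
tool_pos: [582.5, -129.2, -1.4]
tcp_rot: [3.139, 0.001, 1.608]
contact_force: [-0.4, 0.5, -0.9]
grip_width: 16.4
finger_force: 30.0
t 21.7 at [ 582.5 -129.2   -1.4] rpy [1.798e+02 1.000e-01 9.220e+01] | dp [0.0012, -0.001, 0.0076] rot [0.003, 0.0013, -0.0008]
```

```bash

python3 -m pendant '{"dp":[[0.001,-0.001,0.002],[0.001,-0.001,0.004],[0.001,-0.001,0.005],[0.001,-0.001,0.0055],[0.001,-0.001,0.0055]],"rotation":[[0,0,0],[0,0,0],[0,0,0],[0,0,0],[0,0,0]]}' 
```

```text
time: 22.32
tool_pos: [580.3, -127.4, -8.7]
tcp_rot: [-3.141, 0.0, 1.609]
contact_force: [-0.2, 0.8, -0.6]
grip_width: 16.6
finger_force: 30.0
```

```bash

python3 -m pendant '{"dp":[[0,0,0],[0,0,0],[0,0,0]],"rotation":[[0,0,0],[0,0,0],[0,0,0]]}' 0.035
python3 -m pendant '{"dp":[[0,0,-0.05],[0,0,-0.1],[0,0,-0.15],[0,0,-0.19],[0,0,-0.19],[0,0,-0.19]],"rotation":[[0,0,0],[0,0,0],[0,0,0],[0,0,0],[0,0,0],[0,0,0]]}' 
python3 -c "
from h import *
go(565.5,303,180,147)"
```

```text
time: 22.7
tool_pos: [580.4, -127.5, -8.6]
tcp_rot: [3.141, 0.0, 1.609]
contact_force: [0.8, -0.2, -0.4]
grip_width: 34.6
finger_force: 0.0
time: 23.45
tool_pos: [579.7, -127.3, 180.5]
tcp_rot: [-3.14, -0.0, 1.609]
contact_force: [0.2, -0.8, -0.2]
grip_width: 34.5
finger_force: 0.0
t 23.45 at [ 579.7 -127.3  180.5] rpy [-179.9   -0.    92.2] | dp [0.4305, 0.0021, 0.0006] rot [-0.001, -0.001, -0.9569]
```

```bash

python3 -m pendant '{"dp":[[0.06,0,0],[0.12,0,0],[0.18,0,0],[0.24,0,0],[0.3,0,0],[0.36,0,0],[0.42,0.002,0],[0.43,0.002,0]],"rotation":[[0,0,-0.15],[0,0,-0.3],[0,0,-0.45],[0,0,-0.6],[0,0,-0.75],[0,0,-0.9],[0,0,-0.957],[0,0,-0.957]]}' 0.05
python3 -m pendant '{"dp":[[0,0,0],[0,0,0]],"rotation":[[0,0,0],[0,0,0]]}' 
python3 - <<'E'
from h import *
go(565.5,303,115,147)
c=wrist("w12"); print(proj(c,[565.5,303,122]))
for k in blobs(c["pixels"],(0,150,40),(6,255,255),150):
    r=cv2.minAreaRect(k); print(r, plane(c,[r[0]],122)[0].round(1), plane(c,cv2.boxPoints(r),122)[:,:2].round(1).tolist())
E
```

```text
time: 24.45
tool_pos: [564.2, 305.7, 178.7]
tcp_rot: [-3.139, -0.003, 2.571]
contact_force: [-0.0, -0.8, -0.9]
grip_width: 50.1
finger_force: 0.0
time: 24.7
tool_pos: [566.0, 300.6, 180.6]
tcp_rot: [-3.14, -0.0, 2.564]
contact_force: [-0.8, -0.5, -0.0]
grip_width: 50.5
finger_force: 0.0
t 24.7 at [566.  300.6 180.6] rpy [-179.9   -0.   146.9] | dp [0.0017, 0.0018, 0.0656] rot [-0.0016, -0.0005, -0.0017]
[[328.96110163 253.21413688]]
((329.5, 287.5), (27.0, 21.0), 90.0) [584.2 291.3 122. ] [[573.3, 290.7], [580.2, 301.4], [595.3, 291.9], [588.2, 281.0]]
```

```bash

python3 - <<'E'
from h import *
c=wrist("w13"); hsv=cv2.cvtColor(c["pixels"],cv2.COLOR_RGB2HSV)
m=cv2.inRange(hsv,(0,110,25),(8,255,255))|cv2.inRange(hsv,(172,110,25),(180,255,255)); m[:,:270]=0;m[:,390:]=0
for k in cv2.findContours(m,cv2.RETR_EXTERNAL,cv2.CHAIN_APPROX_NONE)[0]:
    if cv2.contourArea(k)<100: continue
    print(cv2.boundingRect(k))
    ys=[];
    for row in range(cv2.boundingRect(k)[1]+3,sum(cv2.boundingRect(k)[1::2])-3,8):
        x=np.where(m[row])[0]; P=plane(c,[[x.min()-.5,row],[x.max()+.5,row]],122)[:,:2]; print(row,x.min(),x.max(),P.mean(0).round(1),np.linalg.norm(P[0]-P[1]).round(1))
E
```

```text
(317, 205, 25, 98)
208 318 336 [542.1 316.9] 11.0
216 319 337 [546.4 314.8] 11.1
224 318 338 [550.4 312.2] 12.3
232 318 339 [554.7 309.8] 13.0
240 318 339 [558.8 307.1] 13.1
248 318 339 [562.9 304.4] 13.1
256 319 339 [567.3 301.9] 12.6
264 318 339 [571.4 298.9] 13.3
272 317 339 [575.5 295.9] 14.0
280 317 341 [580.2 293.6] 15.3
288 317 341 [584.6 290.7] 15.4
296 318 340 [589.1 287.8] 14.2
```

```bash

python3 -c "
from h import *
go(566.5,301.5,82,148)"
python3 -m pendant '{"dp":[[0,-0.001,0.04],[0,-0.001,0.08],[0,-0.001,0.098],[0,-0.001,0.098],[0,-0.001,0.098]],"rotation":[[0,0,-0.02],[0,0,-0.02],[0,0,-0.02],[0,0,-0.02],[0,0,-0.02]]}' 0.05
python3 -c "
from h import *
go(566.5,301.5,82,148)"
```

```text
t 24.8 at [566.3 300.6 181.2] rpy [-180.    -0.   146.9] | dp [0.0003, 0.0009, 0.0992] rot [-0.0006, -0.0, -0.0196]
time: 25.42
tool_pos: [566.3, 301.1, 84.6]
tcp_rot: [3.14, 0.001, 2.585]
contact_force: [0.5, -0.1, -0.2]
grip_width: 50.3
finger_force: 0.0
t 25.43 at [566.3 301.1  84.6] rpy [1.799e+02 1.000e-01 1.481e+02] | dp [0.0001, 0.0004, 0.0026] rot [0.0015, 0.0013, 0.0017]
```

```bash

python3 -m pendant '{"dp":[[0,0,0],[0,0,0],[0,0,0],[0,0,0],[0,0,0],[0,0,0]],"rotation":[[0,0,0],[0,0,0],[0,0,0],[0,0,0],[0,0,0],[0,0,0]]}' 0
python3 -c "
from h import *
go(566.5,301.5,82,148)"
```

```text
time: 26.18
tool_pos: [566.2, 302.8, 83.5]
tcp_rot: [3.139, 0.001, 2.586]
contact_force: [3.0, 4.4, -2.1]
grip_width: 15.6
finger_force: 30.0
t 26.18 at [566.2 302.8  83.5] rpy [179.8   0.  148.2] | dp [-0.0009, -0.001, 0.0015] rot [0.0031, 0.0008, 0.003]
```

```bash

python3 -m pendant '{"dp":[[0,-0.001,0],[0,-0.001,0],[0,-0.001,0],[0,-0.001,0],[0,-0.001,0],[0,-0.001,0]],"rotation":[[0,0,0.12],[0,0,0.24],[0,0,0.36],[0,0,0.48],[0,0,0.6],[0,0,0.6]]}' 
python3 -m pendant '{"dp":[[0,0,0],[0,0,0],[0,0,0],[0,0,0],[0,0,0],[0,0,0]],"rotation":[[0,0,0.12],[0,0,0.24],[0,0,0.36],[0,0,0.48],[0,0,0.6],[0,0,0.6]]}' 
python3 -c "
from h import *
go(566.5,301.5,82,53.5)"
```

```text
time: 26.92
tool_pos: [567.2, 303.6, 83.5]
tcp_rot: [3.134, -0.002, 1.985]
contact_force: [8.9, 11.1, -5.1]
grip_width: 15.4
finger_force: 30.0
time: 27.68
tool_pos: [568.4, 303.7, 83.5]
tcp_rot: [3.135, -0.007, 1.385]
contact_force: [12.7, 11.4, -8.0]
grip_width: 15.8
finger_force: 30.0
t 27.68 at [568.4 303.7  83.5] rpy [179.6  -0.4  79.3] | dp [-0.0025, -0.0014, 0.0015] rot [0.0052, -0.0086, 0.4508]
```

```bash

python3 -m pendant '{"dp":[[0.003,0.003,0],[0.003,0.003,0],[0.003,0.003,0],[0.003,0.003,0],[0.003,0.003,0],[0.003,0.003,0]],"rotation":[[0,0,0.12],[0,0,0.24],[0,0,0.36],[0,0,0.45],[0,0,0.45],[0,0,0.45]]}' 
python3 -c "
from h import *
go(566.5,301.5,82,53.5)"
```

```text
time: 28.42
tool_pos: [569.0, 303.3, 83.5]
tcp_rot: [3.141, -0.001, 0.938]
contact_force: [3.7, 1.9, -0.4]
grip_width: 15.9
finger_force: 30.0
t 28.43 at [569.  303.3  83.5] rpy [ 1.799e+02 -1.000e-01  5.370e+01] | dp [-0.0029, -0.001, 0.0015] rot [0.0009, -0.0013, 0.0037]
```

```bash

python3 -m pendant '{"dp":[[0,0.0005,0],[0,0.0005,0],[0,0.0005,0]],"rotation":[[0,0,0.014],[0,0,0.014],[0,0,0.014]]}' 
python3 -m pendant '{"dp":[[0,0,0],[0,0,0],[0,0,0]],"rotation":[[0,0,0],[0,0,0],[0,0,0]]}' 0.045
python3 -m pendant '{"dp":[[0,0,-0.05],[0,0,-0.095],[0,0,-0.095],[0,0,-0.095]],"rotation":[[0,0,0],[0,0,0],[0,0,0],[0,0,0]]}' 
python3 -c "
from h import *
go(449.5,-209.5,150,52.9,0)
go(449.5,-209.5,150,52.9,20)
go(449.5,-209.5,150,52.9,-20)"
```

```text
time: 28.8
tool_pos: [569.0, 303.2, 83.5]
tcp_rot: [3.141, -0.001, 0.922]
contact_force: [2.9, 5.0, 0.6]
grip_width: 15.5
finger_force: 30.0
time: 29.18
tool_pos: [568.4, 302.3, 83.0]
tcp_rot: [-3.141, 0.001, 0.922]
contact_force: [-0.1, -0.4, 0.6]
grip_width: 40.7
finger_force: 0.0
time: 29.68
tool_pos: [568.3, 302.4, 177.6]
tcp_rot: [-3.141, 0.001, 0.922]
contact_force: [0.7, 0.2, 0.2]
grip_width: 45.3
finger_force: 0.0
t 29.68 at [568.3 302.4 177.6] rpy [-1.80e+02  1.00e-01  5.28e+01] | dp [-0.4796, 0.2148, 0.0281] rot [-0.0005, 0.0012, -0.0015]
t 29.68 at [568.3 302.4 177.6] rpy [-1.80e+02  1.00e-01  5.28e+01] | dp [-0.4796, 0.2148, 0.0281] rot [-0.0002, 0.3503, -0.0016]
t 29.68 at [568.3 302.4 177.6] rpy [-1.80e+02  1.00e-01  5.28e+01] | dp [-0.4796, 0.2148, 0.0281] rot [-0.0007, -0.3479, -0.0014]
```

```bash

python3 -m pendant '{"dp":[[-0.055,0.025,0],[-0.11,0.05,0],[-0.165,0.075,0],[-0.22,0.1,0],[-0.275,0.125,0],[-0.33,0.148,0],[-0.385,0.172,0],[-0.44,0.197,0]],"rotation":[[0,0,0],[0,0,0],[0,0,0],[0,0,0],[0,0,0],[0,0,0],[0,0,0],[0,0,0]]}' 0.055
python3 -m pendant '{"dp":[[-0.04,0.018,0.02],[-0.04,0.018,0.02],[-0.04,0.018,0.02],[-0.04,0.018,0.02]],"rotation":[[0,0,0],[0,0,0],[0,0,0],[0,0,0]]}' 
python3 - <<'E'
from h import *
from plant import vision
go(455.4,-201.7,-4.8,52.9,20)
c=wrist("w14"); print(proj(c,[449.5,-209.5,26]))
for k in blobs(c["pixels"],(5,70,50),(25,255,255),300):
    r=cv2.minAreaRect(k); print(np.round(r[0],1),np.round(r[1],1), plane(c,[r[0]],26)[0].round(1))
t=vision.capture("top"); cv2.imwrite("pics/t2.png",t["pixels"][:,:,::-1])
for k in blobs(t["pixels"][180:240,130:210],(0,150,60),(6,255,255),30):
    r=cv2.minAreaRect(k); B=plane(t,cv2.boxPoints(r)+[130,180],122)[:,:2]; M=cv2.moments(k);print("bar",B.round(0).tolist(),B.mean(0),np.round(r[1],1))
im=ortho(t,46,400,720,140,460,1.8); im2=ortho(c,30,390,510,-270,-150,1.8); b=np.zeros((576,792,3),np.uint8); b[:,:576]=im; b[:216,576:792]=im2; cv2.imwrite("pics/b14.png",b)
E
```

```text
time: 30.68
tool_pos: [458.2, -168.2, 176.9]
tcp_rot: [-3.139, 0.0, 0.922]
contact_force: [0.1, -1.6, -0.1]
grip_width: 55.3
finger_force: 0.0
time: 31.18
tool_pos: [450.2, -208.5, 158.3]
tcp_rot: [-3.141, -0.0, 0.923]
contact_force: [0.4, 0.2, 0.4]
grip_width: 55.0
finger_force: 0.0
t 31.18 at [ 450.2 -208.5  158.3] rpy [-180.    -0.    52.9] | dp [0.0085, 0.0001, 0.1631] rot [-0.0003, 0.349, 0.0001]
[[326.33444378 226.93531392]]
[415.9 421.6] [ 18.1 420.1] [ 405.6 -402.1   26. ]
[465.5 362.5] [73.4 25. ] [ 473.1 -376.9   26. ]
[185.1 362.5] [25.8 73.5] [ 280.8 -232.    26. ]
[326.5 229. ] [44. 45.] [ 448.6 -210.9   26. ]
[510.5 221.4] [106.2  23.4] [ 566.3 -291.7   26. ]
[174.8 215.6] [77.5 69.6] [ 362.  -132.2   26. ]
[605.  140.7] [123.6  98.8] [ 656.6 -281.7   26. ]
bar [[581.0, 328.0], [592.0, 319.0], [551.0, 267.0], [539.0, 277.0]] [565.95785406 297.92300749] [30.1  7.2]
```

View pics/b14.png

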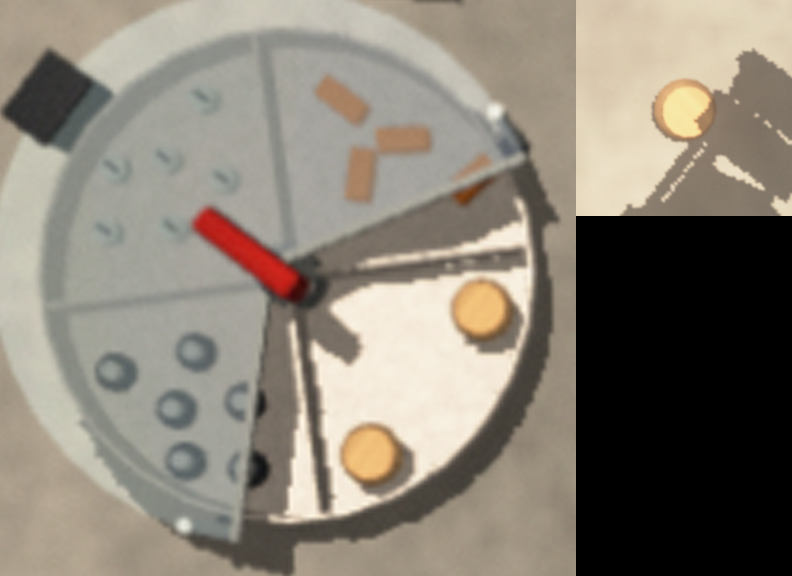

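The last picture shows the knob bay in the open front, its two stock knobs at (481,309) and (371,453). They put the bay line at −127.5°, against −127.1° for the middle of the front. The loose knob measures (449,−210.5).

```bash

python3 -m pendant '{"dp":[[0.007,0,0],[0.007,0,0],[0.007,0,0.04],[0.0075,0,0.08],[0.0075,0,0.12],[0.0075,0,0.14],[0.0075,0,0.14],[0.0075,0,0.14]],"rotation":[[0,0.17,0],[0,0.349,0],[0,0.349,0],[0,0.349,0],[0,0.349,0],[0,0.349,0],[0,0.349,0],[0,0.349,0]]}' 0.055
python3 - <<'E'
from h import *
go(454.9,-202.7,-4.5,52.9,20)
c=wrist("w15"); print("knob expect",proj(c,[449,-210.5,22]), "axis y0",proj(c,[454.9,-202.7,-4.5]))
for k in blobs(c["pixels"][:300],(5,70,50),(25,255,255),300):
    r=cv2.minAreaRect(k); print(np.round(r[0],1),np.round(r[1],1))
E
```

```text
time: 32.28
tool_pos: [455.2, -203.8, 19.2]
tcp_rot: [3.14, -0.349, 0.923]
contact_force: [-0.4, -0.6, -0.2]
grip_width: 55.0
finger_force: 0.0
t 32.27 at [ 455.2 -203.8   19.2] rpy [179.9 -20.   52.9] | dp [-0.0075, -0.0009, 0.0225] rot [0.0017, 0.0003, -0.0001]
knob expect [[325.07367441 312.35329439]] axis y0 [[325.05518302 288.75219302]]
[325.5 288. ] [22. 69.]
[ 63.  275.5] [47. 88.]
[ 71.5 268. ] [ 62. 133.]
[602.2 261.3] [100.5  47.6]
```

```bash

python3 -m pendant '{"dp":[[-0.004,0,0.012],[-0.0075,0,0.0225],[-0.0075,0,0.0225],[-0.0075,0,0.0225]],"rotation":[[0,0,0],[0,0,0],[0,0,0],[0,0,0]]}' 
python3 -m pendant '{"dp":[[0,0,0],[0,0,0],[0,0,0],[0,0,0],[0,0,0]],"rotation":[[0,0,0],[0,0,0],[0,0,0],[0,0,0],[0,0,0]]}' 0.02
python3 -c "
from h import *
go(454.9,-202.7,-4.5,52.9,20)"
```

```text
time: 32.83
tool_pos: [454.8, -203.2, -5.5]
tcp_rot: [-3.141, -0.349, 0.922]
contact_force: [0.6, -0.9, 0.4]
grip_width: 55.2
finger_force: 0.0
time: 33.45
tool_pos: [455.0, -203.3, -5.2]
tcp_rot: [3.141, -0.349, 0.922]
contact_force: [-0.2, -0.3, 2.2]
grip_width: 33.6
finger_force: 30.0
t 33.45 at [ 455.  -203.3   -5.2] rpy [180.  -20.   52.8] | dp [0.0006, -0.0004, -0.0005] rot [0.0009, 0.0001, -0.0013]
```

```bash

python3 -m pendant '{"dp":[[0.0205,0,-0.0564],[0.041,0,-0.113],[0.0513,0,-0.141],[0.0513,0,-0.141],[0.0513,0,-0.141]],"rotation":[[0,0,0],[0,0,0],[0,0,0],[0,0,0],[0,0,0]]}' 
python3 -c "
from h import *
go(534.5,256.3,145,52.9,20)"
```

```text
time: 34.08
tool_pos: [454.3, -202.6, 143.6]
tcp_rot: [-3.14, -0.349, 0.921]
contact_force: [-0.1, 0.7, -0.1]
grip_width: 33.2
finger_force: 30.0
t 34.08 at [ 454.3 -202.6  143.6] rpy [-179.9  -20.    52.8] | dp [0.3895, -0.2134, 0.1406] rot [-0.0012, 0.0, -0.0019]
```

```bash

python3 -m pendant '{"dp":[[0.049,-0.027,0.0176],[0.098,-0.054,0.0352],[0.147,-0.081,0.0528],[0.196,-0.107,0.0704],[0.245,-0.134,0.088],[0.294,-0.16,0.1056],[0.342,-0.187,0.123],[0.3895,-0.2134,0.1406]],"rotation":[[0,0,0],[0,0,0],[0,0,0],[0,0,0],[0,0,0],[0,0,0],[0,0,0],[0,0,0]]}' 
python3 -m pendant '{"dp":[[0,0,0],[0,0,0],[0,0,0]],"rotation":[[0,0,0],[0,0,0],[0,0,0]]}' 
python3 -c "
from h import *
go(534.5,256.3,60,52.9,20)"
```

```text
time: 35.08
tool_pos: [534.2, 257.5, 143.5]
tcp_rot: [-3.139, -0.346, 0.921]
contact_force: [0.7, -0.1, -0.2]
grip_width: 33.3
finger_force: 30.0
time: 35.45
tool_pos: [534.9, 254.4, 144.8]
tcp_rot: [-3.141, -0.348, 0.92]
contact_force: [0.2, 0.4, 0.3]
grip_width: 33.7
finger_force: 30.0
t 35.45 at [534.9 254.4 144.8] rpy [-179.9  -19.9   52.7] | dp [-0.0277, -0.0014, 0.0802] rot [0.0002, 0.0016, -0.0033]
```

```bash

python3 -m pendant '{"dp":[[-0.014,-0.001,0.04],[-0.0277,-0.0014,0.0802],[-0.0277,-0.0014,0.0802],[-0.0277,-0.0014,0.0802],[-0.0277,-0.0014,0.0802]],"rotation":[[0,0,0],[0,0,0],[0,0,0],[0,0,0],[0,0,0]]}' 
python3 - <<'E'
from h import *
go(534.5,256.3,30,52.9,20)
from plant import vision
c=wrist("w16"); T=np.array(c["pose"]); 
for nm,c,sl in(("wrist",c,(0,480,0,640)),("side",vision.capture("side"),(280,420,200,330)),("top",vision.capture("top"),(180,290,130,250))):
  a,b,d,e=sl
  for k in blobs(c["pixels"][a:b,d:e],(8,70,60),(22,255,255),60):
    r=cv2.minAreaRect(k); uv=np.array(r[0])+[d,a]; P=plane(c,[uv],44)[0]; v=P-[569,302,0]; print(nm,uv.round(1),np.round(r[1],1),P.round(1),"r",np.hypot(*v[:2]).round(1),"ang",np.degrees(np.arctan2(v[1],v[0])).round(1))
E
```

```text
time: 36.08
tool_pos: [536.3, 257.6, 62.9]
tcp_rot: [3.139, -0.352, 0.922]
contact_force: [-0.0, -0.5, -0.2]
grip_width: 33.5
finger_force: 30.0
t 36.08 at [536.3 257.6  62.9] rpy [179.9 -20.1  52.8] | dp [-0.0133, -0.0007, 0.0302] rot [0.003, -0.0026, -0.0011]
wrist [360.9 422.2] [ 18.2 423.9] [509.9 194.1  44. ] r 123.1 ang -118.7
wrist [415.3 362.9] [74.3 18.8] [550. 201.  44.] r 102.8 ang -100.7
wrist [235.9 362.1] [18.5 76. ] [477.5 256.5  44. ] r 102.2 ang -153.6
wrist [326. 312.] [ 66. 118.] [529.4 249.1  44. ] r 66.0 ang -126.8
wrist [493.4 281.2] [32.2  9.8] [607.8 209.2  44. ] r 100.6 ang -67.3
wrist [517.6 264.8] [52.8 17.1] [623.4 208.   44. ] r 108.6 ang -60.0
wrist [318.3 229.7] [48.3 21.7] [551.7 285.1  44. ] r 24.2 ang -135.7
wrist [497.9 195.2] [53.1 28.5] [637.9 242.8  44. ] r 90.8 ang -40.7
wrist [445.2 181.9] [24.  54.5] [619.8 265.2  44. ] r 62.8 ang -36.0
wrist [490.  125.5] [53. 28.] [658.3 274.5  44. ] r 93.5 ang -17.1
wrist [610.5  57. ] [114.  57.] [740.2 264.4  44. ] r 175.3 ang -12.4
side [308.  407.5] [23. 42.] [372.9 328.9  44. ] r 197.9 ang 172.2
side [228.8 408.8] [24.6 59.7] [451.5 380.   44. ] r 141.1 ang 146.4
side [265.5 343.5] [127. 127.] [485.6 259.4  44. ] r 93.6 ang -153.0
```

```bash

python3 -m pendant '{"dp":[[-0.007,-0.0007,0.015],[-0.0125,-0.0007,0.0302],[-0.0133,-0.0007,0.0302],[-0.0133,-0.0007,0.0302]],"rotation":[[0,0,0],[0,0,0],[0,0,0],[0,0,0]]}' 
python3 -c "
from h import *
go(534.5,256.3,14.5,52.9,20)"
```

```text
time: 36.72
tool_pos: [533.2, 256.4, 28.1]
tcp_rot: [3.141, -0.349, 0.922]
contact_force: [0.2, 0.3, 0.1]
grip_width: 33.3
finger_force: 30.0
t 36.73 at [533.2 256.4  28.1] rpy [180.  -20.   52.8] | dp [-0.004, 0.0011, 0.013] rot [0.0006, -0.0, -0.0014]
```

```bash

python3 -m pendant '{"dp":[[-0.002,0.0005,0.006],[-0.004,0.001,0.011],[-0.004,0.001,0.013],[-0.004,0.001,0.013],[-0.004,0.001,0.013]],"rotation":[[0,0,0],[0,0,0],[0,0,0],[0,0,0],[0,0,0]]}' 
python3 -c "
from h import *
go(534.5,256.3,13,52.9,20)"
```

```text
time: 37.35
tool_pos: [534.3, 256.3, 14.4]
tcp_rot: [3.141, -0.349, 0.922]
contact_force: [0.3, -0.5, -0.6]
grip_width: 33.9
finger_force: 30.0
t 37.35 at [534.3 256.3  14.4] rpy [180.  -20.   52.8] | dp [-0.0004, 0.0002, 0.0014] rot [0.0007, -0.0, -0.0013]
```

Down the last 1.4 mm, release a little, then straight up (world up = tool (+0.342, 0, −0.94)).

```bash

python3 -m pendant '{"dp":[[-0.0003,0,0.0008],[-0.0005,0,0.0013],[-0.0005,0,0.0013]],"rotation":[[0,0,0],[0,0,0],[0,0,0]]}' 
python3 -m pendant '{"dp":[[0,0,0],[0,0,0],[0,0,0],[0,0,0]],"rotation":[[0,0,0],[0,0,0],[0,0,0],[0,0,0]]}' 0.042
python3 -m pendant '{"dp":[[0.0068,0,-0.0188],[0.0205,0,-0.0564],[0.041,0,-0.113],[0.048,0,-0.132],[0.048,0,-0.132]],"rotation":[[0,0,0],[0,0,0],[0,0,0],[0,0,0],[0,0,0]]}' 
```

```text
time: 37.72
tool_pos: [534.2, 256.3, 12.9]
tcp_rot: [3.142, -0.349, 0.922]
contact_force: [-0.4, 1.1, 0.3]
grip_width: 33.5
finger_force: 30.0
time: 38.22
tool_pos: [534.2, 256.3, 13.0]
tcp_rot: [3.141, -0.349, 0.922]
contact_force: [-0.2, -0.8, 0.3]
grip_width: 41.9
finger_force: 0.0
time: 38.85
tool_pos: [535.1, 256.5, 155.3]
tcp_rot: [3.139, -0.352, 0.923]
contact_force: [0.1, -0.5, -0.0]
grip_width: 42.1
finger_force: 0.0
```

```bash

python3 -m pendant '{"dp":[[-0.049,0.027,-0.0176],[-0.098,0.054,-0.0352],[-0.147,0.081,-0.0528],[-0.196,0.107,-0.0704],[-0.245,0.134,-0.088],[-0.294,0.16,-0.1056],[-0.342,0.187,-0.123],[-0.3895,0.2134,-0.1406]],"rotation":[[0,0,0],[0,0,0],[0,0,0],[0,0,0],[0,0,0],[0,0,0],[0,0,0],[0,0,0]]}' 
python3 -m pendant '{"dp":[[-0.05,0.02,-0.03],[-0.05,0.02,-0.03],[-0.05,0.02,-0.03]],"rotation":[[0,0,0],[0,0,0],[0,0,0]]}' 
python3 - <<'E'
from h import *
from plant import vision
t=vision.capture("top");s=vision.capture("side")
for nm,c,(a,b,d,e) in(("top",t,(180,290,130,250)),("side",s,(280,400,190,320))):
  for k in blobs(c["pixels"][a:b,d:e],(8,70,110),(22,255,255),60):
    r=cv2.minAreaRect(k); uv=np.array(r[0])+[d,a]; P=plane(c,[uv],42)[0]; v=P-[569,302,0]; print(nm,uv.round(1),np.round(r[1],1),P.round(1),"r",np.hypot(*v[:2]).round(1),"ang",np.degrees(np.arctan2(v[1],v[0])).round(1))
for k in blobs(t["pixels"][180:240,130:210],(0,150,60),(6,255,255),30):
    B=plane(t,cv2.boxPoints(cv2.minAreaRect(k))+[130,180],122)[:,:2]; print("bar",B.round(0).tolist())
# trays, top view: brass, steel, black in near halves
def near(n,cx,cy,lo,hi,z):
    u,v=proj(t,[cx,cy,z])[0].round().astype(int); p=t["pixels"][v-22:v+22,u-26:u+26]
    for k in blobs(p,lo,hi,25):
        r=cv2.minAreaRect(k); B=plane(t,cv2.boxPoints(r)+[u-26,v-22],z)[:,:2]; print(n,B.mean(0).round(1),B.round(0).tolist())
near("handle",569,-294,(12,120,80),(30,255,255),28)
near("hinge",581,-140,(0,0,110),(180,60,255),22)
near("foot",594,37,(0,0,110),(180,60,255),64)
E
```

```text
time: 39.85
tool_pos: [452.7, -203.8, 150.7]
tcp_rot: [-3.139, -0.35, 0.92]
contact_force: [1.5, -0.5, -0.3]
grip_width: 42.1
finger_force: 0.0
time: 40.22
tool_pos: [434.7, -259.4, 161.9]
tcp_rot: [-3.138, -0.35, 0.92]
contact_force: [1.1, 0.3, -0.9]
grip_width: 41.8
finger_force: 0.0
top [192.  257.5] [14.8 14.8] [468.  255.3  42. ] r 111.2 ang -155.2
top [196.3 231.2] [14.8 14.1] [527.5 247.1  42. ] r 68.8 ang -127.1
top [220.5 222. ] [14. 15.] [548.4 192.4  42. ] r 111.5 ang -100.7
side [269.5 339.5] [119.  99.] [487.5 247.8  42. ] r 97.9 ang -146.3
bar [[581.0, 328.0], [592.0, 319.0], [551.0, 267.0], [539.0, 276.0]]
handle [ 566.6 -294. ] [[569.0, -253.0], [578.0, -333.0], [564.0, -335.0], [555.0, -254.0]]
hinge [ 576.  -139.4] [[588.0, -93.0], [603.0, -180.0], [564.0, -186.0], [549.0, -99.0]]
foot [598.8  37.4] [[608.0, 47.0], [608.0, 27.0], [590.0, 27.0], [590.0, 47.0]]
```

```bash

python3 -m pendant '{"dp":[[0,0,0],[0,0,0],[0,0,0],[0,0,0]],"rotation":[[0,0,0],[0,0,0],[0,0,0],[0,0,0]]}' 
python3 -c "
from plant import workorder
print(workorder.close_job())"
```

```text
time: 40.83
tool_pos: [435.3, -260.2, 163.5]
tcp_rot: [3.141, -0.349, 0.922]
contact_force: [-0.2, -0.3, 0.6]
grip_width: 42.2
finger_force: 0.0
the job is handed in; nothing more can be done
None
```

The job is handed in at 41 s: by the final camera check the foot, handle and hinge are in the near halves of their own trays, and the knob is in its bay, about 9 mm inward of the bay's middle point, with the bay left within about 1° of the middle of the open front; no verdict came back.

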